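# Refit the gearbox's oil filler cap

### The arm

A 6-joint arm with a two-finger parallel gripper is mounted at the origin on a cart in front of the work surface, level with it; the furniture and walls round the work are solid. World frame = base frame: x ahead of the robot, y to its left, z up, the work surface at z = 0. Lengths are in mm, angles in rad, forces in N, time in s.
With the tool pointing down it reaches from about 350 to 725 mm from the base axis. Payload 4.3 kg.
Tool frame: the origin (TCP) lies between the finger pads; the fingertips stand 14 mm ahead of it and the grasp point (between the pads) lies 5 mm behind it (r.tip_reach is the distance from the TCP to the fingertips, in mm); z points along the fingers, y is the direction in which the jaws open and shut (so a half turn about z gives the same grasp; the last joint's range is limited). The gripper opens to 85 mm and grips with 20 to 120 N. Pads are 22 mm wide; open, the fingers measure 114 mm over their backs; the gripper's body (76 mm by 85 mm) begins 54 mm behind the grasp point. The pads swing forward as they close: fully open they stand 13 mm farther back than shut.
Start: joints at [1.211, 0.377, 0.081, 1.274, 0, 1.46], TCP at [142.15, 557.188, 245.329] pointing down, gripper open.
Joint ranges: [-2.72, 2.72], [-0.84, 1.66], [-1.02, 1.22], [-1.77, 2.12], [-1.37, 1.28], [-3.14, 3.14]. Speed limits (rad/s): [2.57, 2.57, 3.14, 3.14, 3.14, 3.14].

### API

Orientations are given as a unit quaternion [x, y, z, w].
In Python, from plant import r gives the robot as it stands. Calls block until the motion is done:
- r.move_to(position, orientation): joint-space move of the TCP to a pose.
- r.line_to(position, rot=None, vel=150): straight line of the TCP; rot=None keeps the orientation; vel is the mean speed in mm/s.
- r.move_j(angles): joint-space move.
- r.grip(opening, grip_force=None): opening from 0.0 (shut) to 1.0 (fully open); grip_force is the grip in N (None keeps the last); returns when the fingers have stopped.
- r.sleep(seconds).
- r.inverse_kinematics(position, orientation): joint angles nearest the present ones, or None.
- r.observe(): the state.
- r.capture(name): name is "side" or "top" or "wrist"; returns a dict with "img" (480x640x3 uint8, red, green, blue), "fovy" (degrees; the focal length in pixels is half the picture's height over the tangent of half this angle, whatever the lens; pixels are square), "cx", "cy" (the principal point, pixels), "T" (4x4, takes a point from camera to world coordinates); the wrist camera has in their place "T_tool_cam" (4x4, takes a point from camera to tool coordinates, whose origin is the TCP and whose axes are the flange's). Camera axes: x right, y down, z forward; pixel columns grow to the right and rows downward; lengths in mm; the calibration is good to about 2 mm. A picture is of the moment at which its call begins: read the wrist's pose just before it. There is no depth.
A pose or a line that the arm cannot do raises r.MotionError and nothing moves.
- r.job_done(): hands the job in, once; it reports no verdict.
Trained networks look in a picture, given as the dict that the camera call returned (one of the last four; its "shot" number tells which), for a name from the list of things; names that differ only in an ending like _2 or _b are one class to them, and where a whole thing is asked for, a point or a joint stands for the part that bears it (a point fixed in the world has none). Each returns a list of dicts, best first, with "confidence" (0 to 1); they miss things now and then, are a little off and sometimes report something else, mostly with a low value. They report only what shows in the picture. A call takes as long as a camera call. They do not tell look-alikes from the thing itself.
- r.boxes_of(name, picture): "at" ([column, row] in pixels, amid what is visible of it).
- r.spot_point(name, picture): "at" ([column, row] in pixels: a listed point, or the origin of a listed thing).
The state is a dict: "clock": time; "qpos": joint angles; "qd": joint speeds; "joint_efforts": joint torques, N m; "eef_pos": TCP position; "eef_rot": TCP orientation; "wrist_force": force on the tool from outside, world axes, zero at the start; "torque": the same for the moment, N m; "gripper_width": opening from 0.0 (shut) to 1.0 (fully open).
Only numpy, scipy, OpenCV 4.12 (cv2) and the standard library are available. Lean on these libraries where they do the work, as an engineer would, in place of code of your own. Each camera call takes 0.05 s, during which the arm holds its last target. There are 200 camera calls.

### The job

The gearbox has been topped up with oil: put the red filler cap back on its neck, turn it gently backwards (anticlockwise seen from above) until you feel the thread drop into place, then screw it down clockwise until it is fully home and nipped up tight, and let go. Never force it, and leave the oil can and the spanner alone.

Things in the scene. Friction and masses are not known exactly. Their poses are not given: they have to be found in the camera images.
- cap_grip (a point): Centre of the grip bar on top of the loose red filler cap. Bar: 46 long (along x of this point), 14 wide (along y), 26 mm tall (31 to 57 mm above the cap's rim). Cap: ribbed cup 61 across, 57 mm tall in all, open below, standing on its rim; this point lies on its axis, 44 mm above the rim. Three round steel lugs, 5 mm thick, 120 degrees apart, stand inward 7 mm above the rim; mass about 0.16 kg.
- filler_cap: The cap as a whole: origin at the centre of its rim, z up, x along the bar. On the neck it turns about z; where the bar ends up does not matter. It turns freely (under 0.1 N m) and sinks by its own weight if held loosely. Home, the turning torque climbs by 0.05 to 0.1 N m per degree: 0.3 to 0.7 N m is tight and stays so when let go, over 1 N m is forcing.
- gearbox: Small grey gearbox fixed to the bench, base 160x130 mm, with a steel three-start threaded filler neck in the middle of its top. Origin: centre of its underside, z up. The angle of the thread's ends varies and is not given by this pose: it must be felt (or seen). The stop teeth on the thread block clockwise turning before the lugs have dropped in.
- neck_seat (a point): Centre of the neck's flat shoulder, 82 mm above the bench; z up. Home = rim on it, cap_grip 44 mm above it. Neck 40 across, cone-tipped, 26 tall; 1 mm side play to the lugs. A cap set down level rests 14 mm above home (16 on the stop teeth). Turned back, within 120 deg, it drops to 5.5 mm; 10 deg further is a hard stop. Then about 60 deg clockwise to home, 75 to 90 to tight.
- oil_can: Brown oil can with a thin upright spout, 173 mm tall, loose bystander; origin at the centre of its underside.
- spanner_big: Large open-ended spanner, 236 mm long, 8 mm thick, lying loose as a bystander; origin at the centre of its underside.
- bench_shear: Dark bench shear fixed to the bench between the gearbox and the cap, with a lever that stands up to about 0.3 m above the bench: carry the cap over it with its rim higher than 0.32 m, or round it on the robot's side over the vice. Origin: about the middle of its foot.
Not all that is in view belongs to the job. What is meant by the filler_cap is not black or yellow, and is the larger of those in its own colour.

How it is judged (in metres and radians):
At the end, for the whole second after the job is handed in: The cap sits level on the neck, at rest, within 1 mm of fully home and 3 mm of centre, and is nipped up: its thread and rim press on the neck with more than 6 N in all (its weight alone gives about 2 N) (z of cap_grip in the frame of neck_seat below 0.045 m and horizontal distance between cap_grip and neck_seat below 0.003 m and angle between cap_grip's own z axis and vertical below 0.05 rad and contact force between filler_cap and gearbox above 6 N and linear speed of filler_cap below 0.01 m/s); the robot touches nothing.
It fails at once if the cap is forced: it presses on the gearbox or its neck with more than 120 N in all (contact forces added up; about 1.2 N m of turning) (contact force between filler_cap and gearbox above 120 N).
It fails at once if the oil can or the spanner is moved by more than 30 mm (distance of any of oil_can, spanner_big from where it was at the start of the episode above 0.03 m).
It also fails if it takes over 72 s, if anything falls off the work surface, if the arm or the gripper's body presses on something with over 40 N, if the wrist force passes 120 N, or if a joint passes its speed limit or range.

## Working session

There is one attempt and no reset: what is moved stays moved. The work goes in short steps, each a Python script; the robot and the scene stay as the last script left them, time stands still between calls to the robot, and variables do not carry over. Pictures are saved under pics/ and viewed, about 8 in all and at most 12, crops included, and the job is handed in when it is done.

```bash
mkdir -p pics; ls; cat > h.py <<'E'
import numpy as np, cv2
from plant import r
from scipy.spatial.transform import Rotation as R
def K(p):
    f=240/np.tan(np.radians(p["fovy"])/2); return f,p["cx"],p["cy"]
def ray(p,px,T=None):
    f,cx,cy=K(p); T=np.array(p["T"]) if T is None else T
    d=T[:3,:3]@np.array([(px[0]-cx)/f,(px[1]-cy)/f,1.]); return T[:3,3],d/np.linalg.norm(d)
def atz(o,d,z): return o+d*(z-o[2])/d[2]
def tri(rays):
    A=np.zeros((3,3));b=np.zeros(3)
    for o,d in rays:
        M=np.eye(3)-np.outer(d,d);A+=M;b+=M@o
    x=np.linalg.solve(A,b); return x,[np.linalg.norm((np.eye(3)-np.outer(d,d))@(x-o)) for o,d in rays]
def save(p,n): cv2.imwrite(f"pics/{n}.png",cv2.cvtColor(p["img"],cv2.COLOR_RGB2BGR))
def toolT():
    s=r.observe();T=np.eye(4);T[:3,:3]=R.from_quat(s["eef_rot"]).as_matrix();T[:3,3]=s["eef_pos"];return T
def wcap():
    T=toolT();p=r.capture("wrist");return p,T@np.array(p["T_tool_cam"])
E
python3 - <<'E'
from h import *
s=r.observe();print(s["clock"],s["eef_rot"],s["wrist_force"],s["torque"])
P={n:r.capture(n) for n in("side","top")}
for n,p in P.items():
    save(p,n);print(n,np.round(p["T"],2).tolist(),p["fovy"],p.get("lens"),p.keys())
    for t in("cap_grip","filler_cap","neck_seat","oil_can","spanner_big","bench_shear"):
        print(n,t,[(np.round(d["at"]),round(d["confidence"],2)) for d in r.spot_point(t,p)[:4]])
E
```

```text
pics
0.0 [ 1.24598429e-01  9.92206719e-01 -9.97725827e-04 -2.52411191e-04] [ 0.86848783 -0.47226595 -0.6143535 ] [0.04865726 0.024866   0.0016641 ]
side [[0.91, -0.22, 0.34, 46.6], [-0.4, -0.51, 0.76, -1036.36], [0.01, -0.83, -0.56, 875.14], [0.0, 0.0, 0.0, 1.0]] 42.42390027054524 None dict_keys(['img', 'fovy', 'cx', 'cy', 'T', 'shot'])
side cap_grip [(array([357., 392.]), 0.71), (array([384., 345.]), 0.67), (array([336., 352.]), 0.58), (array([396., 371.]), 0.48)]
side filler_cap [(array([381., 351.]), 0.78), (array([331., 368.]), 0.72), (array([355., 402.]), 0.55)]
side neck_seat [(array([283., 196.]), 0.84)]
side oil_can [(array([451., 344.]), 0.83)]
side spanner_big [(array([272., 412.]), 0.63)]
side bench_shear []
top [[-0.01, -0.97, 0.22, 170.28], [-1.0, 0.01, -0.01, 9.5], [0.01, -0.22, -0.97, 1528.45], [0.0, 0.0, 0.0, 1.0]] 45.59631632676741 None dict_keys(['img', 'fovy', 'cx', 'cy', 'T', 'shot'])
top cap_grip [(array([452., 228.]), 0.94), (array([459., 257.]), 0.78), (array([421., 257.]), 0.75), (array([420., 220.]), 0.68)]
top filler_cap [(array([419., 263.]), 0.94), (array([448., 229.]), 0.94), (array([450., 266.]), 0.66), (array([420., 223.]), 0.58)]
top neck_seat [(array([216., 215.]), 0.78)]
top oil_can [(array([423., 174.]), 0.98)]
top spanner_big [(array([438., 313.]), 0.96)]
top bench_shear []
```

View pics/side.png

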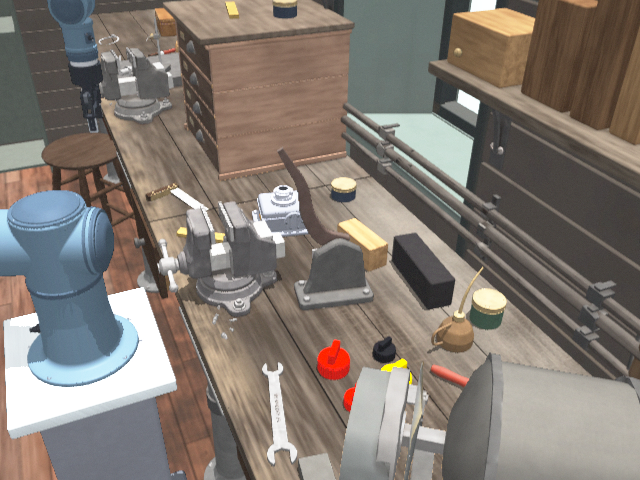

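View pics/top.png

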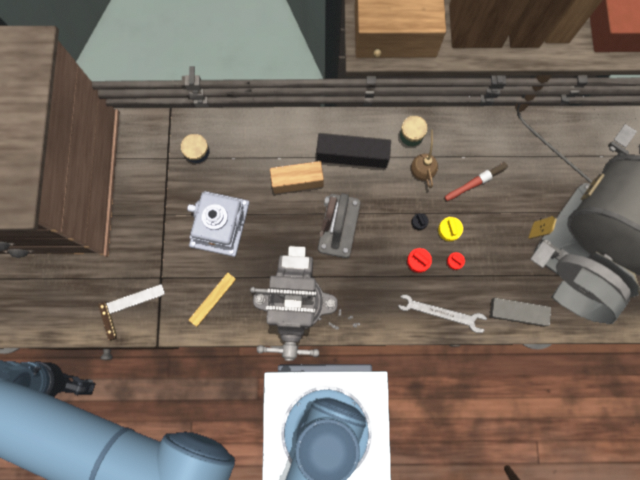

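```bash
python3 - <<'E'
from h import *
P={n:r.capture(n) for n in("side","top")}
print("cap",tri([ray(P["side"],(334,358)),ray(P["top"],(420,260))]))
print("cap z57",atz(*ray(P["top"],(420,260)),45))
print("neck",tri([ray(P["side"],(283,196)),ray(P["top"],(216,215))]), atz(*ray(P["top"],(214,215)),108))
print("lever", tri([ray(P["side"],(283,152)),ray(P["top"],(333,200))]), "can",atz(*ray(P["top"],(423,174)),0))
p,T=wcap();save(p,"w0");print(np.round(T,2).tolist(),p["fovy"])
print([(d["at"],d["confidence"]) for d in r.spot_point("neck_seat",p)])
E
```

```text
cap (array([ 438.32897869, -253.77441874,   26.97858355]), [np.float64(1.2202499514195153), np.float64(1.220249951419599)])
cap z57 [ 433.92602565 -250.27319578   45.        ]
neck (array([547.57548544, 284.36315366,  85.58953379]), [np.float64(1.953909019628677), np.float64(1.9539090196286457)]) [543.67993361 284.84319072 108.        ]
lever (array([472.65255097,  -7.92062839, 363.01898983]), [np.float64(34.640716857056034), np.float64(34.640716857056)]) can [ 687.43947934 -277.66500952    0.        ]
[[0.25, 0.92, 0.29, 67.49], [0.97, -0.24, -0.07, 575.77], [0.0, 0.3, -0.95, 373.07], [0.0, 0.0, 0.0, 1.0]] 66.35510396707106
[]
```

View pics/w0.png

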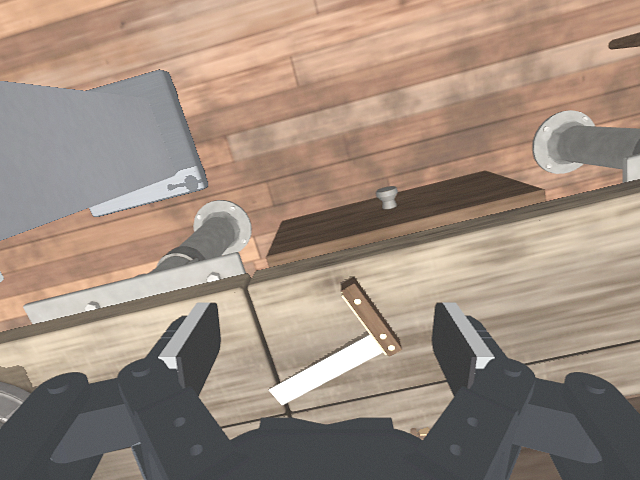

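```bash
cat >> h.py <<'E'
def down(a): return (R.from_euler("z",a,degrees=True)*R.from_euler("x",180,degrees=True)).as_quat()
E
python3 - <<'E'
from h import *
for pos in([547,284,250],[436,-252,250]):
    for a in range(-180,180,30):
        q=r.inverse_kinematics(pos,down(a)); print(pos[1],a,None if q is None else np.round(q,2))
print(r.observe()["clock"])
E
```

```text
284 -180 [0.38 0.46 0.23 1.33 0.   0.38]
284 -150 [ 0.38  0.46  0.23  1.33  0.   -0.15]
284 -120 [ 0.38  0.46  0.23  1.33  0.   -0.67]
284 -90 [ 0.38  0.46  0.23  1.33  0.   -1.19]
284 -60 [ 0.38  0.46  0.23  1.33  0.   -1.72]
284 -30 [ 0.38  0.46  0.23  1.33  0.   -2.24]
284 0 [ 0.38  0.46  0.23  1.33  0.   -2.77]
284 30 [0.38 0.46 0.23 1.33 0.   2.99]
284 60 [0.38 0.46 0.23 1.33 0.   2.47]
284 90 [0.38 0.46 0.23 1.33 0.   1.95]
284 120 [0.38 0.46 0.23 1.33 0.   1.42]
284 150 [0.38 0.46 0.23 1.33 0.   0.9 ]
-252 -180 [-0.65  0.23 -0.11  1.23  0.   -0.65]
-252 -150 [-0.65  0.23 -0.11  1.23  0.   -1.17]
-252 -120 [-0.65  0.23 -0.11  1.23  0.   -1.7 ]
-252 -90 [-0.65  0.23 -0.11  1.23  0.   -2.22]
-252 -60 [-0.65  0.23 -0.11  1.23  0.   -2.74]
-252 -30 [-0.65  0.23 -0.11  1.23  0.    3.02]
-252 0 [-0.65  0.23 -0.11  1.23  0.    2.49]
-252 30 [-0.65  0.23 -0.11  1.23  0.    1.97]
-252 60 [-0.65  0.23 -0.11  1.23  0.    1.44]
-252 90 [-0.65  0.23 -0.11  1.23  0.    0.92]
-252 120 [-0.65  0.23 -0.11  1.23  0.    0.4 ]
-252 150 [-0.65  0.23 -0.11  1.23  0.   -0.13]
0.9
```

```bash
python3 - <<'E'
from h import *
pos=[547,284,260]; rays=[]
for a in (180,0):
    r.move_to(pos,down(a)); p,T=wcap(); save(p,f"n{a}")
    d=r.spot_point("neck_seat",p)
    print(a,[(np.round(x["at"],1),round(x["confidence"],2),np.round(atz(*ray(p,x["at"],T),82),1)) for x in d],np.round(toolT()[:3,3],1),r.observe()["clock"])
    g=r.spot_point("gearbox",p); print([(np.round(x["at"],1),np.round(atz(*ray(p,x["at"],T),0),1)) for x in g[:1]])
a=cv2.imread("pics/n180.png");b=cv2.imread("pics/n0.png")
cv2.imwrite("pics/n.png",np.hstack([a[60:420,140:540],b[60:420,140:540]]))
E
```

```text
180 [(array([328. , 214.5]), 0.76, array([547.5, 286.1,  82. ])), (array([329.2, 195.6]), 0.28, array([531.1, 287.1,  82. ]))] [546.3 285.  260.1] 2.775
[(array([332.4, 193. ]), array([544.8, 291.3,   0. ]))]
0 [(array([316.9, 212.2]), 0.89, array([548.9, 291.2,  82. ]))] [547. 284. 260.] 5.575
[(array([321.1, 192.5]), array([550.2, 288.6,   0. ]))]
```

View pics/n.png

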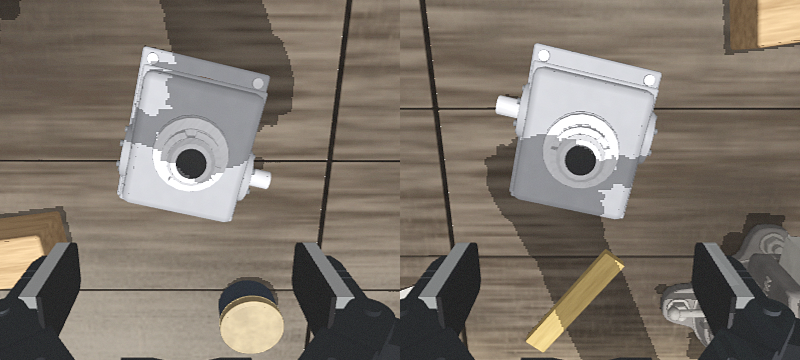

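```bash
cat >> h.py <<'E'
def hole(p,x0,y0,w=14):
    g=p["img"].astype(int).sum(2); m=(g<150).astype(np.uint8)
    n,l,st,c=cv2.connectedComponentsWithStats(m)
    k=l[int(y0),int(x0)]; return c[k],st[k]
E
python3 - <<'E'
from h import *
T0=np.eye(4)
# poses of saved shots
for a,pos,c in((180,[546.3,285.0,260.1],(331,223)),(0,[547,284,260],(319,220))):
    img=cv2.imread(f"pics/n{a}.png")
    cc,st=hole({"img":img},*c); print(a,cc,st)
p=r.capture("wrist");Tc=np.array(p["T_tool_cam"]);print(np.round(Tc,3).tolist())
np.save("Tc.npy",Tc)
for a,pos,c in((180,[546.3,285.0,260.1],(331,223)),(0,[547,284,260],(319,220))):
    img=cv2.imread(f"pics/n{a}.png");cc,st=hole({"img":img},*c)
    T0=np.eye(4);T0[:3,:3]=R.from_quat(down(a)).as_matrix();T0[:3,3]=pos
    for z in(98,108):print(a,z,atz(*ray(p,cc,T0@Tc),z))
# shot now in-place, settled
T=toolT();p=r.capture("wrist");cc,st=hole(p,319,220);print(cc,np.round(T,4).tolist(),atz(*ray(p,cc,T@Tc),108))
E
```

```text
180 [331.  222.5] [331 222   1   2   2]
0 [319.98605578 221.02191235] [306 206  29  29 502]
[[-0.001, -0.953, -0.302, 77.835], [1.0, -0.001, -0.0, 0.546], [-0.0, -0.302, 0.953, -127.712], [0.0, 0.0, 0.0, 1.0]]
180 98 [549.10076011 289.73366162  98.        ]
180 108 [546.31842959 289.58917688 108.        ]
0 98 [545.48602028 288.2782563   98.        ]
0 108 [548.22489541 288.11172673 108.        ]
[319.98163265 220.97346939] [[1.0, -0.0, -0.0001, 546.9665], [-0.0, -1.0, -0.0, 283.9977], [-0.0001, 0.0, -1.0, 259.9816], [0.0, 0.0, 0.0, 1.0]] [548.2262218  288.11063311 108.        ]
```

```bash
cat > h2.py <<'E'
from h import *
def blob(p,c,lo):
    g=p["img"].astype(int).sum(2);m=cv2.morphologyEx((g<lo).astype(np.uint8),cv2.MORPH_CLOSE,np.ones((3,3),np.uint8))
    n,l,st,ce=cv2.connectedComponentsWithStats(m)
    d=[(np.hypot(*(ce[k]-c)),k) for k in range(1,n) if 300<st[k,4]<1200]
    k=min(d)[1]; return ce[k],st[k]
E
python3 - <<'E'
from h2 import *
r.move_to([547,287,260],down(180)); r.sleep(0.4)
T=toolT();p=r.capture("wrist");save(p,"n180b");cc,st=blob(p,(325,225),200);Tc=np.array(p["T_tool_cam"])
print(cc,st,np.round(T[:3,3],2),atz(*ray(p,cc,T@Tc),108))
r.line_to([547,287,430],vel=300)
r.move_to([430,-250,430],down(180))
r.line_to([436,-252,260],vel=300);r.sleep(.3)
T=toolT();p=r.capture("wrist");save(p,"c180")
for n in("cap_grip","filler_cap"):
    for x in r.spot_point(n,p):print(n,np.round(x["at"],1),round(x["confidence"],2),np.round(atz(*ray(p,x["at"],T@Tc),44 if n=="cap_grip" else 0),1))
print(T[:3,3],r.observe()["clock"])
E
```

```text
[328.97096774 221.64354839] [314 208  30  29 620] [546.98 287.01 260.  ] [547.34515782 288.85555057 108.        ]
cap_grip [324.7 207.1] 0.89 [ 441.2 -254.7   44. ]
cap_grip [240.8 286.4] 0.72 [ 525.2 -341.5   44. ]
cap_grip [225.  200.3] 0.7 [ 434.6 -350.2   44. ]
cap_grip [319.9 298.6] 0.61 [ 539.2 -259.9   44. ]
filler_cap [236.  194.2] 0.81 [ 437.5 -350.2    0. ]
filler_cap [313.9 286.4] 0.77 [ 546.3 -267.6    0. ]
filler_cap [251.5 275.4] 0.73 [ 532.4 -339.5    0. ]
filler_cap [327.6 198. ] 0.6 [ 441.6 -251.8    0. ]
[ 436.7990333  -252.58290759  261.4203248 ] 12.95
```

View pics/c180.png

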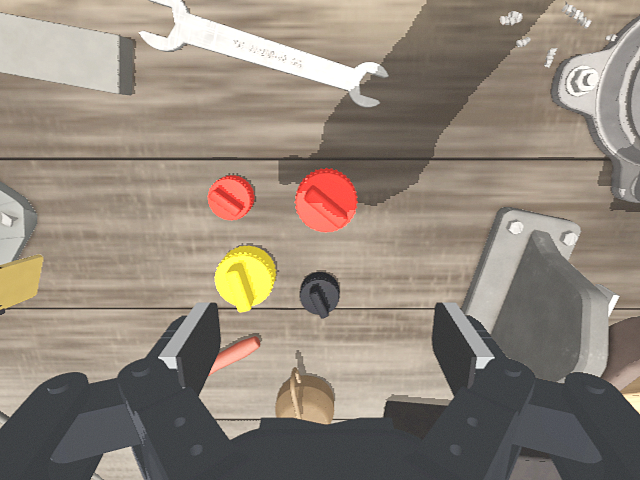

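```bash
python3 - <<'E'
from h2 import *
a=cv2.imread("pics/c180.png");c=cv2.resize(a[160:240,285:370],None,fx=7,fy=7,interpolation=cv2.INTER_CUBIC)
cv2.imwrite("pics/ccrop.png",c)
b=a.astype(int);m=((b[:,:,2]>120)&(b[:,:,1]<110)&(b[:,:,0]<110)).astype(np.uint8)
n,l,st,ce=cv2.connectedComponentsWithStats(m)
for k in range(1,n):
    if st[k,4]>200: print(st[k],ce[k])
E
```

```text
[ 295  168   63   60 2084] [329.5547025  192.11996161]
[214 175  41  44 311] [242.34083601 188.32475884]
[209 185  36  32 340] [227.85       198.07058824]
[295 377  38  18 225] [315.81777778 384.52444444]
```

View pics/ccrop.png

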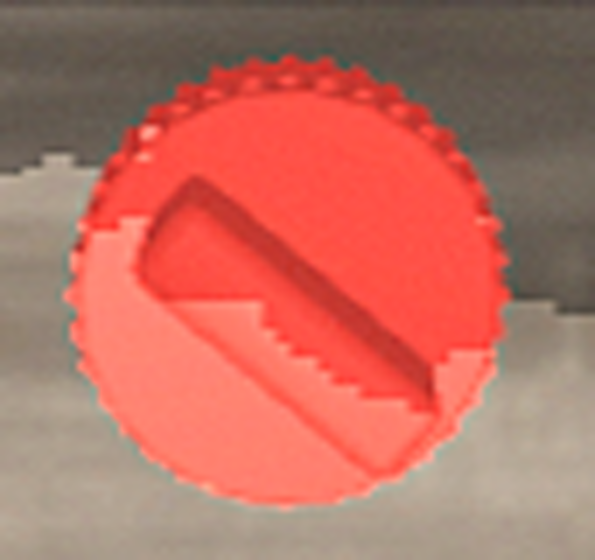

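```bash
python3 - <<'E'
from h2 import *
T=toolT();p=r.capture("wrist");Tc=np.array(p["T_tool_cam"]);save(p,"c180s")
print(np.abs(p["img"].astype(int)-cv2.imread("pics/c180.png")[:,:,::-1]).mean(),T[:3,3])
T[:3,3]=[436.799,-252.583,261.42]
f=lambda u,v,z:atz(*ray(p,(285+u/7-.5+.07,160+v/7-.43),T@Tc),z)
print("bar",f(287,340,57),"disc",f(288,297,31))
for A,B in(((140,275),(385,472)),((185,207),(435,403)),):
    d=f(*B,57)-f(*A,57);print(np.degrees(np.arctan2(d[1],d[0])),np.linalg.norm(d))
x=[y for y in r.spot_point("cap_grip",p)][0];print(x, atz(*ray(p,x["at"],toolT()@Tc),44))
E
```

```text
5.421827256944445 [ 436.26300693 -252.24989202  260.56300698]
bar [ 438.87074092 -253.6105624    57.        ] disc [ 438.80924641 -253.50802633   31.        ]
50.28298328489521 42.2467470375891
51.35308602897671 42.29931551729332
{'at': [320.2, 301.5], 'confidence': 0.91} [ 540.61033035 -258.6933304    44.        ]
```

```bash
python3 - <<'E'
from h2 import *
c=np.array([439.3,-253.9]);q=down(50.8)
r.grip(0.6)
r.move_to([*c,130],q);r.line_to([*c,49],vel=80);r.sleep(.2)
s=r.observe();print("pre",np.round(s["eef_pos"],2),np.round(s["wrist_force"],1),s["clock"])
r.grip(0.0,60)
s=r.observe();print("grip",s["gripper_width"],np.round(s["wrist_force"],1),np.round(s["torque"],2))
r.line_to([*c,60],vel=60);s=r.observe();print(np.round(s["wrist_force"],1),np.round(s["torque"],2),s["gripper_width"])
r.line_to([*c,420],vel=300)
p,T=wcap();save(p,"held")
s=r.observe();print(np.round(s["wrist_force"],1),np.round(s["torque"],2),s["gripper_width"],s["clock"])
E
```

```text
pre [ 439.69 -254.18   49.52] [-0.2  0.  -0.5] 16.7833
grip 0.15122403764633918 [0.1 0.2 2.1] [0.01 0.07 0.02]
[ 0.5  0.3 -1.9] [-0.04  0.02  0.01] 0.14778602188903156
[-0.2 -0.  -2. ] [-0.03  0.02 -0.06] 0.1541033962574857 18.9417
```

View pics/held.png

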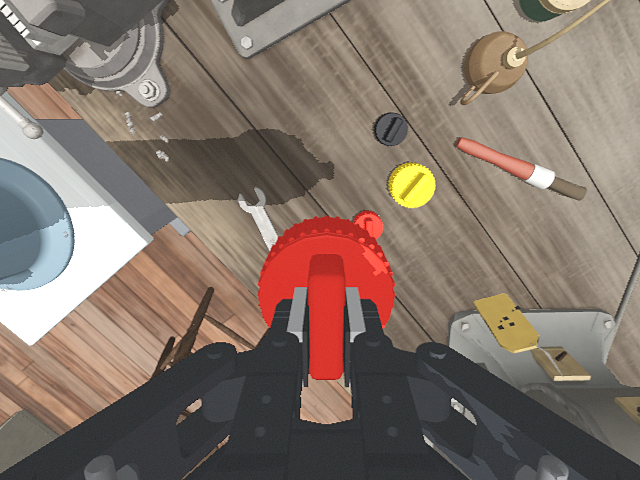

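```bash
python3 - <<'E'
from h2 import *
p=r.capture("wrist");Tc=np.array(p["T_tool_cam"]);f,cx,cy=K(p);Ti=np.linalg.inv(Tc)
for pt in((23,0,-8),(22,0,-8),(24,0,-8),(23,0,18),(30.5,0,18),(30.5,0,49),(0,30.5,18),(0,-30.5,18),(-23,0,-8)):
    c=Ti@np.array([*pt,1]);print(pt,np.round([cx+f*c[0]/c[2],cy+f*c[1]/c[2]],1))
im=p["img"][:,:,0].astype(int);print(p["img"][215:262,325].tolist());print(p["img"][370:386,325].tolist())
s=r.observe();print(s["wrist_force"],s["torque"],s["clock"])
E
```

```text
(23, 0, -8) [324.  279.2]
(22, 0, -8) [324.  281.8]
(24, 0, -8) [324.  276.7]
(23, 0, 18) [324.2 253.7]
(30.5, 0, 18) [324.2 236.8]
(30.5, 0, 49) [324.4 217.8]
(0, 30.5, 18) [393.3 302.5]
(0, -30.5, 18) [255.3 302.6]
(-23, 0, -8) [324.2 386.5]
[[133, 86, 72], [177, 46, 36], [178, 38, 33], [176, 40, 37], [177, 49, 41], [176, 46, 39], [175, 42, 35], [177, 48, 44], [176, 46, 41], [175, 44, 35], [176, 42, 42], [174, 38, 35], [173, 44, 40], [192, 47, 43], [218, 52, 49], [228, 60, 53], [200, 43, 37], [216, 64, 55], [180, 47, 40], [184, 42, 38], [212, 59, 49], [227, 65, 54], [224, 60, 56], [221, 55, 48], [221, 58, 48], [220, 51, 42], [221, 55, 46], [221, 57, 49], [220, 56, 46], [221, 59, 50], [220, 58, 46], [220, 58, 52], [221, 59, 49], [220, 57, 49], [221, 62, 53], [219, 53, 45], [220, 54, 47], [221, 57, 48], [227, 55, 45], [172, 42, 35], [173, 47, 40], [175, 45, 37], [175, 42, 37], [176, 42, 39], [175, 38, 33], [176, 43, 38], [175, 42, 35]]
[[220, 56, 50], [218, 51, 41], [218, 52, 43], [218, 55, 41], [218, 52, 44], [219, 55, 46], [220, 56, 46], [215, 49, 44], [213, 52, 43], [163, 24, 23], [145, 125, 104], [168, 138, 117], [182, 149, 125], [181, 148, 126], [178, 146, 126], [175, 143, 123]]
[-0.06626849  0.14305847 -0.97074713] [-0.00421918  0.04641732  0.06373266] 18.9917
```

```bash
python3 - <<'E'
from h2 import *
a=150;d=0.4
n=np.array([547.8,288.5])-d*np.array([np.cos(np.radians(a)),np.sin(np.radians(a))])
print(np.round(r.inverse_kinematics([*n,150],down(a)),2))
r.move_to([*n,420],down(a));r.line_to([*n,180],vel=300);r.line_to([*n,158],vel=80);r.sleep(.4)
s=r.observe();print(np.round(s["eef_pos"],2),np.round(s["wrist_force"],2),np.round(s["torque"],3),s["clock"])
P=[r.capture(k) for k in("side","wrist")];save(P[0],"s2");save(P[1],"w2")
w=P[0]["img"][140:260,220:360];cv2.imwrite("pics/s2c.png",cv2.resize(w,None,fx=4,fy=4)[:,:,::-1])
F0=s["wrist_force"][2];z=154
while z>140:
    r.line_to([*n,z],vel=25);s=r.observe();F=s["wrist_force"][2]-F0
    print(z,round(s["eef_pos"][2],2),np.round(s["wrist_force"],1),np.round(s["torque"],2),round(s["clock"],2))
    if F>5:break
    z-=1
E
```

```text
[0.38 0.51 0.03 1.1  0.   0.91]
[548.29 288.39 158.29] [ 0.56  0.57 -1.11] [ 0.006  0.053 -0.082] 23.0167
154 153.58 [ 0.1  0.3 -1.6] [-0.    0.07  0.  ] 23.43
153 152.92 [ 0.4 -0.3 -1.5] [-0.04 -0.02  0.01] 23.68
152 151.93 [-0.6  0.4 -1.7] [-0.04  0.01 -0.01] 23.93
151 150.92 [ 0.6  0.  -1.1] [0.01 0.04 0.  ] 24.18
150 149.89 [ 1.1 -0.2 -2. ] [-0.04  0.02  0.01] 24.43
149 148.9 [-0.3  0.4 -1.1] [0.01 0.03 0.02] 24.68
148 147.9 [-0.  -0.2 -2. ] [-0.03 -0.05 -0.02] 24.93
147 146.9 [ 0.   0.2 -1.2] [0.   0.02 0.01] 25.18
146 145.88 [ 0.1  0.4 -1.8] [0.01 0.04 0.02] 25.43
145 145.34 [-0.9  0.   0.3] [-0.07  0.11  0.02] 25.68
144 145.21 [-2.  -1.5  5.2] [-0.19  0.44  0.04] 25.93
```

View pics/s2c.png

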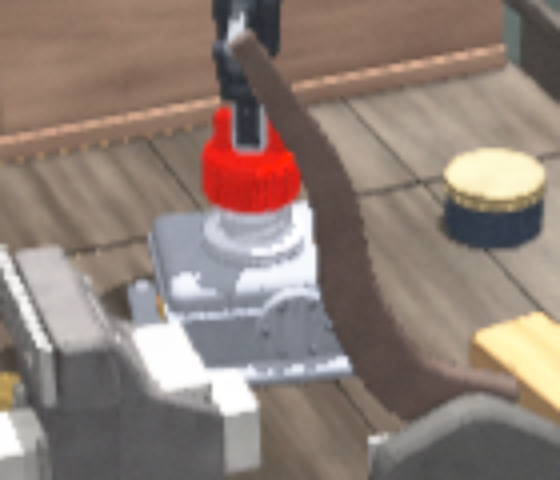

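```bash
cat > turn.py <<'E'
from h2 import *
C=np.array([547.8,288.5]);D=0.4
def go(a,z,vel=30,c=None):
    c=C if c is None else c
    u=np.array([np.cos(np.radians(a)),np.sin(np.radians(a))]);r.line_to([*(c-D*u),z],down(a),vel=vel)
def st():
    s=r.observe();t=R.from_quat(s["eef_rot"]).as_matrix()[:2,0]
    return s["eef_pos"],np.array(s["wrist_force"]),np.array(s["torque"]),np.degrees(np.arctan2(t[1],t[0])),s["clock"]
def show(a,z):
    e,F,t,y,k=st();print(f"a {a:.0f} yaw {y%360:.1f} z {z:.1f} e {e[0]:.1f} {e[1]:.1f} {e[2]:.2f} F {F.round(1)} T {t.round(2)} {k:.2f}");return e,F,t,y,k
E
python3 - <<'E'
from turn import *
a=150;z=144.3
while a<285:
    a+=5;go(a,z);e,F,t,y,k=show(a,z)
    if F[2]>6: z+=.4
    elif F[2]<2: z-=.5
    if abs(t[2])>0.35 or e[2]<141 or k>45: break
E
```

```text
a 155 yaw 154.9 z 144.3 e 548.8 288.6 145.20 F [-0.1 -1.1  5.1] T [-0.09  0.17  0.06] 26.18
a 160 yaw 159.9 z 144.3 e 548.9 288.7 145.21 F [-0.1 -1.1  4.9] T [0.01 0.09 0.07] 26.43
a 165 yaw 164.9 z 144.3 e 549.0 288.8 145.24 F [-0.1  0.1  5.2] T [-0.    0.05  0.11] 26.68
a 170 yaw 169.8 z 144.3 e 548.9 288.7 145.04 F [ 0.2 -0.8  5. ] T [-0.01 -0.01  0.08] 26.93
a 175 yaw 174.8 z 144.3 e 548.4 288.5 144.00 F [ 0.9  0.4 -0.1] T [ 0.06 -0.26  0.03] 27.18
a 180 yaw 179.8 z 143.8 e 547.7 288.3 143.10 F [ 0.   0.4 -2.2] T [ 0.04 -0.05  0.03] 27.43
a 185 yaw 184.7 z 143.3 e 548.3 288.2 143.05 F [ 1.  -0.8 -1.7] T [-0.06 -0.36 -0.3 ] 27.68
a 190 yaw 189.6 z 142.8 e 548.6 288.4 143.16 F [ 0.3 -0.5  0.6] T [-0.08 -0.15 -1.61] 27.93
```

```bash
python3 - <<'E'
from turn import *
z=143
go(183,z);show(183,z)
go(178,z);show(178,z)
while z>135:
    z-=1;go(178,z,25);e,F,t,y,k=show(178,z)
    if F[2]>4 or abs(t[2])>.3: break
E
```

```text
a 183 yaw 183.1 z 143.0 e 548.3 288.4 142.88 F [ 1.3 -1.6 -1.1] T [-0.2  -0.32 -0.03] 28.20
a 178 yaw 178.2 z 143.0 e 548.0 288.6 142.83 F [ 1.2  0.7 -0.4] T [-0.   -0.25  0.09] 28.45
a 178 yaw 178.1 z 142.0 e 548.2 288.7 141.92 F [ 1.1  0.  -1.5] T [ 0.14 -0.26  0.01] 28.70
a 178 yaw 178.0 z 141.0 e 548.2 288.5 140.89 F [ 1.8  0.5 -0.8] T [ 0.14 -0.27 -0.01] 28.95
a 178 yaw 178.0 z 140.0 e 548.0 288.4 139.76 F [ 1.1  0.4 -1.8] T [ 0.08 -0.19 -0.05] 29.20
a 178 yaw 178.0 z 139.0 e 547.8 288.3 138.72 F [ 0.1  0.2 -1.7] T [ 0.06 -0.03  0.02] 29.45
a 178 yaw 178.0 z 138.0 e 548.0 288.4 137.86 F [ 0.   0.1 -1.3] T [ 0.06 -0.02 -0.03] 29.70
a 178 yaw 178.0 z 137.0 e 548.1 288.4 136.88 F [-0.3 -0.1 -0.9] T [-0.02 -0.01 -0.03] 29.95
a 178 yaw 178.0 z 136.0 e 548.3 288.5 136.56 F [-1.1  0.5  2.1] T [-0.13  0.32  0.02] 30.20
a 178 yaw 178.0 z 135.0 e 548.4 288.6 136.42 F [-2.9 -0.9  7.9] T [-0.32  0.65  0.02] 30.45
```

```bash
sed -i 's/547.8,288.5/548.1,288.4/' turn.py; python3 - <<'E'
from turn import *
r.grip(0.0,90)
a=178;z=136.2;go(a,z);show(a,z)
while a>178-50:
    a-=5;z-=0.46;go(a,z);e,F,t,y,k=show(a,z)
    if F[2]>5: z+=.2
    elif F[2]<-5: z-=.3
    if abs(t[2])>0.25: break
E
```

```text
a 178 yaw 178.0 z 136.2 e 548.8 288.5 136.61 F [-1.   0.5  4.6] T [-0.06  0.28  0.07] 30.92
a 173 yaw 173.0 z 135.7 e 549.3 288.7 136.61 F [-1.   1.1  5.2] T [-0.02  0.23 -0.05] 31.17
a 168 yaw 168.0 z 135.5 e 549.6 288.9 136.52 F [-0.6  1.6  6.3] T [-0.02  0.06 -0.16] 31.42
a 163 yaw 163.1 z 135.2 e 549.6 288.6 136.13 F [-0.2  1.2  5.2] T [-0.08 -0.05 -0.13] 31.67
a 158 yaw 158.2 z 135.0 e 549.4 288.5 135.65 F [1.4 0.7 4.4] T [ 0.02 -0.1  -0.15] 31.92
a 153 yaw 153.2 z 134.5 e 549.2 288.5 135.19 F [-0.1 -0.   6. ] T [-0.08 -0.04 -0.12] 32.17
a 148 yaw 148.2 z 134.2 e 549.0 288.4 134.70 F [ 0.8 -0.2  5.5] T [-0.01 -0.17 -0.1 ] 32.42
a 143 yaw 143.3 z 134.0 e 548.8 288.3 134.23 F [ 0.8 -0.3  5.1] T [ 0.05 -0.15 -0.09] 32.67
a 138 yaw 138.3 z 133.7 e 548.5 288.1 133.78 F [ 0.3 -0.1  4. ] T [ 0.07 -0.12 -0.14] 32.92
a 133 yaw 133.2 z 133.3 e 548.3 288.1 133.27 F [-0.2 -0.2  5.6] T [-0.02  0.04 -0.09] 33.17
a 128 yaw 128.2 z 133.0 e 548.2 288.0 132.85 F [ 0.8 -0.6  3.2] T [ 0.03  0.03 -0.06] 33.42
```

```bash
python3 - <<'E'
from turn import *
a=128;z=132.8
while a>85:
    a-=3;z-=0.27;go(a,z);r.sleep(.15);e,F,t,y,k=show(a,z);print("   j6",round(r.observe()["joint_efforts"][5],3))
    if F[2]>5: z+=.2
    elif F[2]<-5: z-=.3
    if abs(t[2])>0.28: break
E
```

```text
a 125 yaw 125.1 z 132.5 e 548.2 288.1 132.53 F [-1.   1.1  5.9] T [ 0.17  0.12 -0.07] 33.82
   j6 -0.073
a 122 yaw 122.1 z 132.5 e 548.1 288.0 132.26 F [-0.9  0.1  2.4] T [ 0.16  0.13 -0.03] 34.22
   j6 -0.083
a 119 yaw 119.1 z 132.2 e 548.2 287.9 132.01 F [-0.4  0.8  1.3] T [ 0.06  0.1  -0.04] 34.62
   j6 -0.065
a 116 yaw 116.1 z 131.9 e 548.2 287.9 131.75 F [0.8 0.6 1.6] T [-0.03  0.01 -0.03] 35.02
   j6 -0.049
a 113 yaw 113.1 z 131.6 e 548.2 288.0 131.54 F [-0.  -0.2  0. ] T [ 0.05 -0.04 -0.07] 35.42
   j6 -0.036
a 110 yaw 110.1 z 131.4 e 548.2 288.0 131.39 F [ 0.1 -0.2  0. ] T [0.07 0.02 0.02] 35.82
   j6 0.037
a 107 yaw 107.1 z 131.1 e 548.4 288.1 131.38 F [ 0.  -1.   3.3] T [-0.02 -0.02  0.03] 36.22
   j6 -0.0
a 104 yaw 104.1 z 130.8 e 548.6 288.1 131.37 F [-0.6 -0.2  4.7] T [-0.01  0.13 -0.14] 36.62
   j6 -0.111
a 101 yaw 101.1 z 130.6 e 548.7 288.2 131.38 F [-0.7  0.2  7. ] T [-0.06  0.17 -0.14] 37.02
   j6 -0.14
a 98 yaw 98.1 z 130.5 e 548.7 288.2 131.37 F [-0.5 -0.2  6.2] T [-0.07  0.14 -0.07] 37.42
   j6 -0.065
a 95 yaw 95.1 z 130.4 e 548.6 288.1 131.34 F [-0.6 -1.   6.4] T [-0.14  0.15  0.26] 37.82
   j6 0.235
a 92 yaw 92.2 z 130.4 e 548.5 288.1 131.31 F [-1.5 -1.7  9.1] T [-0.22  0.21  0.56] 38.22
   j6 0.627
```

```bash
python3 - <<'E'
from turn import *
r.sleep(.3);show(92,130.4)
go(92,131.2);show(92,131.2)
r.grip(0.6);show(92,0)
e=st()[0];r.line_to([e[0],e[1],250],vel=150);r.sleep(.5);show(0,0)
p,T=wcap();save(p,"end");q=r.capture("side");save(q,"ends")
for n,z in(("cap_grip",126),("filler_cap",82)):
    for x in r.spot_point(n,p)[:2]:print(n,np.round(x["at"],1),round(x["confidence"],2),np.round(atz(*ray(p,x["at"],T),z),1))
A=cv2.resize(p["img"],(400,300));B=cv2.resize(q["img"][120:270,200:400],(400,300))
cv2.imwrite("pics/endc.png",np.hstack([A,B])[:,:,::-1]);print(r.observe()["gripper_width"])
E
```

```text
a 92 yaw 92.2 z 130.4 e 548.5 288.1 131.30 F [-0.1 -1.9  7.6] T [-0.2   0.18  0.62] 38.52
a 92 yaw 92.1 z 131.2 e 548.5 288.0 131.35 F [ 0.7 -0.4  3.4] T [-0.13 -0.25  0.7 ] 38.77
a 92 yaw 92.0 z 0.0 e 547.8 287.9 130.92 F [-1.   0.1 -0. ] T [ 0.01 -0.03 -0.01] 39.23
a 0 yaw 92.0 z 0.0 e 547.8 287.9 249.85 F [ 0.3  0.6 -0. ] T [ 0.03 -0.03  0.  ] 40.67
cap_grip [328.3 230.5] 0.65 [549.9 288.7 126. ]
filler_cap [329.9 213.5] 0.78 [551.5 290.2  82. ]
0.5998263802074164
```

View pics/endc.png

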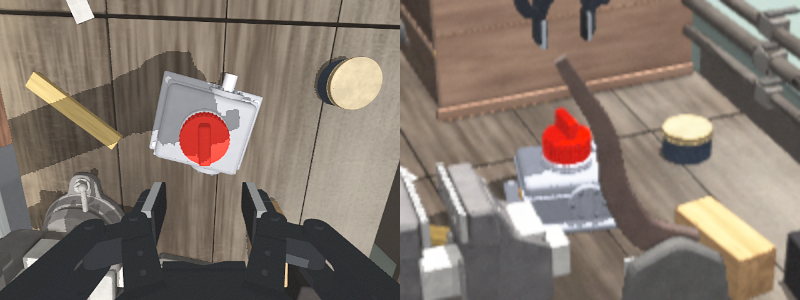

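```bash
python3 -c "
from plant import r
print(r.job_done(), r.observe()['clock'])"
```

```text
the job is handed in; nothing more can be done
the job is handed in; nothing more can be done
```

The red cap is back on its neck, screwed home and nipped up, and I handed the job in at about 41 s of robot time. One torque reading at the backward hard stop may have counted as forcing.

- **Sequence:** I gripped the large red cap by its bar and carried it over the shear. It came to rest about 14 mm above home. Turned anticlockwise, the thread dropped in after about 25°. I then screwed it clockwise.
- **Home and tight:** It stopped sinking at the expected home height, with the tool steady at about 131.35 mm. It then tightened to 0.6–0.7 N m at 86° past the drop, and I let go.
- **Last checks:** With the gripper open and lifted clear, the wrist force reads about zero. The pictures show the cap level and seated, with the bar still where I left it. The networks place the cap about 2 to 4 mm from my neck estimate of (548, 288), which is about as much as they were off elsewhere. I could not measure the clamping force after release.
- **Possible failure:** During the backward turn my 5° steps overran the drop and ran into the hard stop. The wrist torque briefly read 1.6 N m, against a guideline of about 1.2 N m. I backed off at once, but I can't confirm that the 120 N contact limit was kept.
- **Bystanders:** I never went near the oil can or the spanner with the gripper, but I did not re-measure their positions at the end.

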